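# Clamp a sink tailpiece in the V-blocks for polishing

### The job

Take the flanged stainless tailpiece from the wooden rest, lay it in the pair of V-blocks and slide it along until its flange sits flush against the outer face of the block with the strap. Then swing the orange strap over and press it down until the yellow catch snaps over its end and holds it. The tube is polished: work gently, with no hard knocks or heavy pressing, leave the other things on the bench alone, and let go of everything at the end.

Things in the scene. Friction and masses are not known exactly. Their poses are not given: they have to be found in the camera images.
- tailpiece: workpiece: bright stainless tube, 38 mm diameter, 0.2 kg, a 50 mm flange 3 mm thick at one end, red plugs flush in both ends. Origin on its axis; y runs along it to the flange (inner face y +95, outer end +98, plain end -105 mm). It starts in the notches of the rest, bare between them. Lying in the Vs it wedges hard if gripped again off centre: slide it before letting go, or push its end
- flange_face (a point): point on the tailpiece's axis in the plane of the flange's inner face (the face that must bear on the block), 95 mm along the tailpiece's y; flush means y = +75 mm of the clamp
- rest: fixed plywood rest, base 90 x 150 x 12 mm, origin under its centre, with two notched uprights 16 mm thick at y -58 and +58 mm, 45 mm high; the tube lies in them along the rest's y axis, its axis 52 mm above the table, flange to +y, its origin within 8 mm of the middle; free for fingers between the uprights
- clamp: blue plate 12 mm thick, bolted on a wooden packing board 10 to 24 mm thick, with two steel V-blocks 60 mm wide in x, tops at z 53: strap block y +35 to +75, other block y -95 to -55 mm, open between down to z 12. Origin under the plate (top of the packing); y along the Vs. A tube seated in the Vs has its axis at x 0, z 60; with its flange flush on the strap block's outer face (y +75) its origin is at y -20
- strap_hinge (a point): centre of the strap's hinge pin, at x -48, y +55, z 88 mm of the clamp; the pin lies along the clamp's y axis between two cheeks (32 mm wide over both, 18 mm in x, 96 mm high)
- strap (a joint): orange strap (20 wide, 8 thick, reaching 106 mm from the pin), rad: 0 = level over the tube, growing as it lifts and swings back to the clamp's -x side; starts open at 1.75 to 2.1. Stiff hinge (0.12 N m): stays where left. A sprung rubber pad under it, 48 mm from the pin, meets the tube at about 0.06. Held by the catch at about 0.01; hard stop at -0.012
- strap_press (a point): point on the strap's upper face (its back when open), on the centre line, 80 mm from the pin and 4 mm off the strap's middle plane, which passes through the pin: push here to swing it over and press here to close it. Snapping the catch takes about 6 to 12 N here; the resistance drops once when the strap's end passes the hook's slope and again, at about 0.01, when the catch snaps home
- catch (a joint): yellow spring catch, rad: 0 = upright, at rest. The strap's end pushes it outwards (clamp +x) to about 0.08, then it springs back to 0, its hook 5 mm over the strap's end. It stands at x +53 to +80, y +48 to +62 mm of the clamp, up to z 124
- grinder: bystander: orange and black angle grinder, 270 mm long, lying with its disc (115 mm diameter, 80 mm above the table) upwards; origin on the table under its body
- flap_disc: bystander: brown flap disc, 115 mm diameter, 13 mm thick, lying flat; origin under its centre
- compound_tin: bystander: white tin with a blue band, 72 mm diameter, 75 mm high; origin under its centre
- strainer: bystander: steel strainer cup, 80 mm diameter, 55 mm high; origin under its centre
- locknut: bystander: brass lock ring, 58 mm diameter, 14 mm high, lying between the rest and the clamp; origin under its centre
- brush: bystander: hand brush lying flat; origin on the table under its middle
- scraper: bystander: flat scraper with a handle, lying flat; origin on the table under its middle

How it is judged:
By the outcome, as a careful person would: the job done as asked, in the order asked, and still so for the second after the job is handed in, with the robot touching nothing.
It also fails if it takes over 72 s, if anything falls off the work surface, if the arm or the gripper's body presses on something with over 40 N, if the wrist force passes 120 N, or if a joint passes its speed limit or range.

### The arm

A 6-joint arm with a two-finger parallel gripper is mounted at the origin on the work surface. World frame = base frame: x ahead of the robot, y to its left, z up, the work surface at z = 0. Lengths are in m, angles in rad, forces in N, time in s.
With the tool pointing down it reaches from about 0.35 to 0.975 m from the base axis. Payload 4.9 kg.
Tool frame: the origin (TCP) lies between the finger pads; the fingertips stand 22 mm ahead of it and the grasp point (between the pads) lies 3 mm ahead of it; z points along the fingers, y is the line along which they close (so a half turn about z gives the same grasp; the last joint's range is limited). The gripper opens to 85 mm and grips with 20 to 120 N. Pads are 22 mm wide; open, the fingers measure 114 mm over their backs; the gripper's body (76 mm by 85 mm) begins 54 mm behind the grasp point. The pads swing forward as they close: fully open they stand 13 mm farther back than shut.
Start: joints at [-1.379, 0.053, 1.613, -0, 1.476, -0.119], TCP at [0.191, -0.595, 0.219] pointing down, gripper open.
Joint ranges: [-3.01, 3.01], [-1.01, 2.22], [0.06, 2.58], [-1.02, 4.17], [0.09, 2.62], [-3.14, 3.14]. Speed limits (rad/s): [2.57, 2.57, 3.14, 3.14, 3.14, 3.14].

### API

Orientations are given as a unit quaternion [w, x, y, z].
In Python, from plant import state, grab_frame, get_calibration, job_done, recognise, regions_of gives the robot as it stands.
- The arm moves only by the tool apply_moves, never from a script. Its argument "targets" is a list of rows, each an object with "translation": the shift along the tool's x, y, z normalised to -1 to 1, where 1 is 100 mm, a list of three; "twist": the turn about the tool's z normalised to -1 to 1, where 1 is 0.1 rad; "hand": the opening, from 0 (shut) to 1 (fully open). A call has 1 to 8 rows; each row shifts and turns the commanded pose from where the row before left it, along the tool's axes as they then stand; what a row does not reach is not made up. A row lasts 1/10 s, in which the tool goes at most 50 mm and 8.59 degrees, less where a joint would pass 70% of its speed; a pose out of reach is approached as far as the arm can. A call with a number of a shift or a turn outside -1 to 1 is refused whole. A call with a gripper value outside its range is refused whole. The fingers move at their own pace and stop on an object; the grip force is fixed at half the most. Time passes only in rows, so rows that do not move let the fingers close. It gives the time, the measured TCP pose, the force, the opening and the grip force at its end, in the units of the state.
- state(): the state, without advancing time (a new reading comes with each control period).
- grab_frame(name): name is "scene" or "top" or "wrist"; returns the picture (384x512x3 uint8, red, green, blue); there is no depth.
- get_calibration(name): a dict with "camera_matrix" (3x3 intrinsics, pixels), "D" ([k1, k2, p1, p2, k3] as OpenCV has them; the pictures are not rectified), "pose" (4x4, takes a point from camera to world coordinates). Camera axes: x right, y up, looking along -z (the intrinsics and any distortion apply to the point x, -y, -z); pixel columns grow to the right and rows downward; lengths in m; the calibration is good to about 2 mm. A picture is of the moment at which its call begins: read the wrist's pose just before it. get_calibration takes no time and is no camera call; for the wrist camera it gives the pose at the moment of the call.
- job_done(): hands the job in; it is judged then, once.
Trained networks look in the newest picture that a camera, given by its name, has taken for a name from the list of things; names that differ only in an ending like _2 or _b are one class to them, and where a whole thing is asked for, a point or a joint stands for the part that bears it (a point fixed in the world has none). Each returns a list of dicts, best first, with "score" (0 to 1); they miss things now and then, are a little off and sometimes report something else, mostly with a low value. They report only what shows in the picture. A call takes as long as a camera call.
- recognise(camera, query): "point" ([x, y, z] in m, in world coordinates, good to about 4 mm: the middle of the surface that is visible of it).
- regions_of(camera, query): "pixels" (384x512 bool, what is visible of it).
The state is a dict: "time": time; "joint_pos": joint angles; "joint_vel": joint speeds; "joint_efforts": joint torques, N m; "tool_pos": TCP position; "tool_rot": TCP orientation; "contact_force": force on the tool from outside, world axes, zero at the start; "ft_torque": the same for the moment, N m; "gripper_width": opening from 0.0 (shut) to 1.0 (fully open); "grasp_force": force on a finger pad.
Only numpy, scipy, OpenCV 4.12 (cv2) and the standard library are available. Lean on these libraries where they do the work, as an engineer would, in place of code of your own. Each camera call takes 0.05 s, during which the arm holds its last target. There are 200 camera calls.

## Working session

There is one attempt and no reset: what is moved stays moved. The work goes in short steps, Python scripts to look and compute and a tool call to move; the robot and the scene stay as the last step left them, time stands still between calls to the robot, and variables do not carry over. Pictures are saved under pics/ and viewed, at most 10 in all, crops included, and the job is handed in when it is done.

Besides the shell and the picture viewer there is one more tool, called after "Request:" as name(argument=value, ...) on one line, values as JSON. apply_moves: Moves the arm, as the interface text tells. Its arguments: {"type":"object","properties":{"targets":{"type":"array"}},"required":["targets"]}

```bash
mkdir -p pics; ls
python3 - <<'E'
from plant import *
import cv2,numpy as np
for c in ("scene","top"):
    im=grab_frame(c); cv2.imwrite(f"pics/{c}0.png",im[:,:,::-1])
    k=get_calibration(c); print(c,k["camera_matrix"],k["D"],np.round(k["pose"],3).tolist())
    for q in ("tailpiece","rest","clamp","strap","strap_hinge","strap_press","catch","locknut","flange_face","grinder","compound_tin","strainer"):
        r=recognise(c,q); print(q,[(np.round(d["point"],3).tolist(),round(d["score"],2)) for d in r[:2]])
print(state())
E
```

```text
pics
scene [[357.8544998    0.         258.36937981]
 [  0.         357.8544998  192.4533017 ]
 [  0.           0.           1.        ]] [-0.11230406  0.          0.          0.          0.        ] [[-0.867, -0.392, 0.307, 0.838], [0.498, -0.702, 0.509, 0.553], [0.016, 0.595, 0.804, 0.941], [0.0, 0.0, 0.0, 1.0]]
tailpiece [([0.524, -0.167, 0.066], 0.58), ([0.438, 0.251, 0.17], 0.54)]
rest [([0.538, -0.161, 0.013], 0.68), ([0.696, 0.309, 0.013], 0.61)]
clamp [([0.51, 0.206, 0.028], 0.93), ([0.315, 0.318, 0.012], 0.7)]
strap [([0.435, 0.249, 0.166], 0.73), ([0.692, 0.311, 0.016], 0.48)]
strap_hinge [([0.513, 0.206, 0.03], 0.9), ([0.693, 0.312, 0.012], 0.33)]
strap_press [([0.437, 0.25, 0.166], 0.81)]
catch []
locknut [([0.475, -0.008, 0.012], 0.52)]
flange_face [([0.519, -0.167, 0.069], 0.94), ([0.567, 0.25, 0.117], 0.71)]
grinder [([0.768, 0.096, 0.058], 0.74)]
compound_tin [([0.704, -0.3, 0.067], 0.81), ([0.312, 0.316, 0.013], 0.46)]
strainer [([0.694, 0.308, 0.015], 0.87), ([0.704, -0.299, 0.065], 0.56)]
top [[411.26050122   0.         254.88612175]
 [  0.         411.26050122 194
[... 789 characters left out ...]
0213e+00,  5.27020930e-02,  1.61292402e+00, -3.40776956e-05,
        1.47599875e+00, -1.18991264e-01]), 'joint_vel': array([ 1.69742672e-04,  1.44959542e-03, -3.65929897e-04, -1.45651652e-04,
        7.83249542e-05, -1.72251882e-05]), 'joint_efforts': array([ 1.40835586e-03, -3.93675005e+01, -3.70456052e+01, -1.23183405e-06,
        5.93352852e-04, -6.18345098e-06]), 'tool_pos': array([ 0.19111939, -0.5950298 ,  0.21908791]), 'tool_rot': array([-1.54765779e-05,  9.87950575e-01,  1.54769705e-01, -1.75371821e-05]), 'contact_force': array([ 0.13031692,  0.22291543, -1.04741879]), 'ft_torque': array([ 0.00040483, -0.0176146 , -0.00751767]), 'grasp_force': 0.0, 'gripper_width': 0.997075035142058}
```

View pics/top0.png

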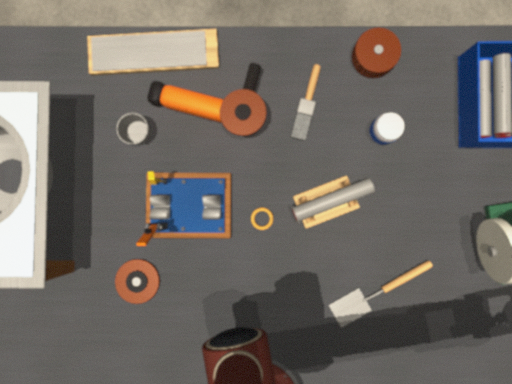

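View pics/scene0.png

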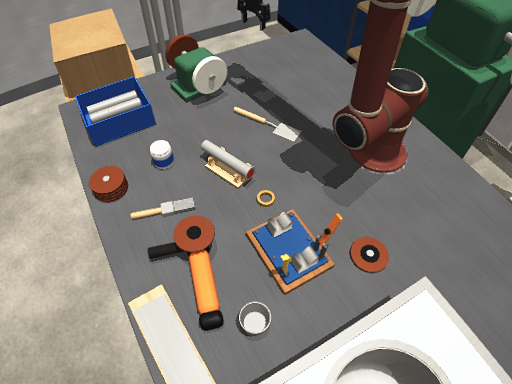

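The top view shows the tube in the rest, from (296,213) to (373,187), and the clamp around (190,205). The strap stands open at (148,236) and the catch is at (151,176). In the scene view the tube's near end, with the red plug, is at (250,172) and faces the clamp.

```bash
cat > h.py <<'E'
from plant import *
import numpy as np, cv2
def yaw_now(s=None):
    s=s or state(); w,x,y,z=s["tool_rot"]; return np.arctan2(2*(x*y+w*z),1-2*(y*y+z*z))
def plan(xyz,yaw,vmax=.045,tw=.1,start=None):
    """rows for a vertical tool; tool x=(c,s,0), tool y=(s,-c,0), tool z=down"""
    s=state(); p,a=(s["tool_pos"],yaw_now(s)) if start is None else start
    d=np.array(xyz)-p; da=(yaw-a+np.pi)%(2*np.pi)-np.pi
    n=max(1,int(np.ceil(max(np.linalg.norm(d)/vmax,abs(da)/tw))))
    print("rows",n,"d mm",np.round(d*1e3,1),"dyaw",round(da,4),"now",np.round(p,4),round(a,4))
    for i in range(n):
        b=a+da*i/n; u=d/n
        t=[u[0]*np.cos(b)+u[1]*np.sin(b),u[0]*np.sin(b)-u[1]*np.cos(b),-u[2]]
        print(np.round(np.array(t)*10,3).tolist(),round(-da/n*10,3))
def back(cam,uv,z,k=None):
    """pixels -> world on plane z"""
    k=k or get_calibration(cam)
    q=cv2.undistortPoints(np.array(uv,float).reshape(-1,1,2),np.array(k["camera_matrix"]),np.array(k["D"])).reshape(-1,2)
    T=np.array(k["pose"]); r=np.c_[q[:,0],-q[:,1],-np.ones(len(q))]@T[:3,:3].T; o=T[:3,3]
    return o+r*((z-o[2])/r[:,2])[:,None]
def proj(cam,P,k=None):
    k=k or get_calibration(cam); T=np.array(k["pose"]); c=(np.array(P,float).reshape(-1,3)-T[:3,3])@T[:3,:3]
    c=c*[1,-1,-1]
    return cv2.projectPoints(c,np.zeros(3),np.zeros(3),np.array(k["camera_matrix"]),np.array(k["D"]))[0].reshape(-1,2)
E
python3 - <<'E'
from h import *
print(back("top",[[296,213],[373,187]],.06), back("top",[[160,207],[211,206],[151,176],[148,236]],.075))
k=get_calibration("wrist"); s=state(); print(k["camera_matrix"],k["D"],k["pose"][:3,:]-np.c_[np.zeros((3,3)),s["tool_pos"]])
plan([.50,-.19,.27],1.89)
E
```

```text
[[ 0.48530368 -0.09346443  0.06      ]
 [ 0.55066987 -0.28267833  0.06      ]] [[0.49785065 0.24025096 0.075     ]
 [0.50108899 0.11524413 0.075     ]
 [0.57379585 0.26358481 0.075     ]
 [0.42689714 0.26849318 0.075     ]]
[[287.26148918   0.         255.30216054]
 [  0.         287.26148918 189.69610844]
 [  0.           0.           1.        ]] [-0.05347526  0.          0.          0.          0.        ] [[ 3.04574793e-01  8.99866791e-01  3.12208191e-01  8.10173271e-02]
 [-9.52488420e-01  2.87721721e-01  9.99100684e-02  2.58302643e-02]
 [ 7.66747418e-05 -3.27804775e-01  9.44745481e-01  1.54310645e-01]]
rows 16 d mm [308.9 405.   50.9] dyaw 1.5792 now [ 0.1911 -0.595   0.2191] 0.3108
[0.261, -0.182, -0.032] -0.987
[0.278, -0.155, -0.032] -0.987
[0.292, -0.127, -0.032] -0.987
[0.303, -0.098, -0.032] -0.987
[0.311, -0.068, -0.032] -0.987
[0.316, -0.037, -0.032] -0.987
[0.318, -0.005, -0.032] -0.987
[0.317, 0.026, -0.032] -0.987
[0.313, 0.057, -0.032] -0.987
[0.306, 0.088, -0.032] -0.987
[0.296, 0.118, -0.032] -0.987
[0.283, 0.146, -0.032] -0.987
[0.267, 0.173, -0.032] -0.987
[0.249, 0.199, -0.032] -0.987
[0.228, 0.222, -0.032] -0.987
[0.205, 0.244, -0.032] -0.987
```

Request:
apply_moves(targets=[{"translation": [0.26,-0.18,-0.04],"twist": -0.98,"hand": 1},{"translation": [0.28,-0.155,-0.04],"twist": -0.98,"hand": 1},{"translation": [0.29,-0.127,-0.04],"twist": -0.98,"hand": 1},{"translation": [0.3,-0.1,-0.04],"twist": -0.98,"hand": 1},{"translation": [0.31,-0.07,-0.04],"twist": -0.98,"hand": 1},{"translation": [0.316,-0.037,-0.03],"twist": -0.98,"hand": 1},{"translation": [0.318,-0.005,-0.03],"twist": -0.98,"hand": 1},{"translation": [0.317,0.026,-0.03],"twist": -0.98,"hand": 1}])

```text
time: 2.1
tool_pos: [0.346, -0.392, 0.2484]
tool_rot: [0.0, 0.853, 0.522, 0.0]
contact_force: [1.1, -1.0, -0.4]
gripper_width: 0.999
grasp_force: 0.0
```

Request:
apply_moves(targets=[{"translation": [0.313,0.057,-0.03],"twist": -0.98,"hand": 1},{"translation": [0.306,0.088,-0.03],"twist": -0.98,"hand": 1},{"translation": [0.296,0.118,-0.03],"twist": -0.98,"hand": 1},{"translation": [0.283,0.146,-0.03],"twist": -0.98,"hand": 1},{"translation": [0.267,0.173,-0.03],"twist": -0.98,"hand": 1},{"translation": [0.249,0.2,-0.03],"twist": -0.98,"hand": 1},{"translation": [0.228,0.222,-0.03],"twist": -0.98,"hand": 1},{"translation": [0.205,0.244,-0.03],"twist": -0.98,"hand": 1}])

```text
time: 2.9
tool_pos: [0.5022, -0.1905, 0.2724]
tool_rot: [0.0, 0.589, 0.808, 0.0]
contact_force: [-0.7, -0.3, 1.2]
gripper_width: 1.001
grasp_force: 0.0
```

Run:
```python
from h import *
s=state(); print(s["time"],s["tool_pos"],yaw_now(s),s["joint_pos"])
im=grab_frame("wrist"); cv2.imwrite("pics/w1.png",im[:,:,::-1])
for c in ("wrist","top"):
    if c=="top": grab_frame(c)
    for q in ("tailpiece","rest"):
        for r in regions_of(c,q)[:1]:
            m=np.argwhere(r["pixels"])[:,::-1].astype(float)
            print(c,q,r["score"],len(m),m.min(0),m.max(0))
            P=back(c,m,.052 if q=="tailpiece" else .012)[:,:2]; mu=P.mean(0); ev,V=np.linalg.eigh(np.cov((P-mu).T)); print(mu,V[:,1],np.degrees(np.arctan2(*V[::-1,1])))
            t=(P-mu)@V[:,1]; print(t.min(),t.max())
    print([(np.round(d["point"],3),d["score"]) for d in recognise(c,"flange_face")[:2]])
```

```text
2.9 [ 0.50218342 -0.19054674  0.27238561] 1.882912031712208 [-5.01225562e-01 -1.85101731e-01  1.75152253e+00 -3.05831372e-05
  1.57471112e+00 -8.13341446e-01]
wrist tailpiece 0.6 4398 [247.  75.] [286. 231.]
[ 0.51979923 -0.17672734] [-0.36979322  0.92911408] 111.70286546700358
-0.11688164109222907 0.09508034071874878
wrist rest 0.79 3496 [234.  89.] [300. 196.]
[ 0.51468495 -0.17261139] [-0.33219301  0.94321143] 109.40193658331297
-0.0825415083269635 0.07265215240324288
[(array([ 0.475, -0.024,  0.016]), 0.61), (array([ 0.52 , -0.172,  0.072]), 0.59)]
top tailpiece 0.97 960 [292. 186.] [352. 222.]
[ 0.50910423 -0.15860336] [-0.37776645  0.92590092] 112.19539979424113
-0.07772376715782693 0.07657170818404625
top rest 0.96 1027 [294. 176.] [348. 228.]
[ 0.51560833 -0.16429105] [-0.7098447   0.70435822] 135.2222808331257
-0.08864339590629287 0.07980053033333016
[(array([ 0.508, -0.159,  0.075]), 0.83)]
```

View pics/w1.png

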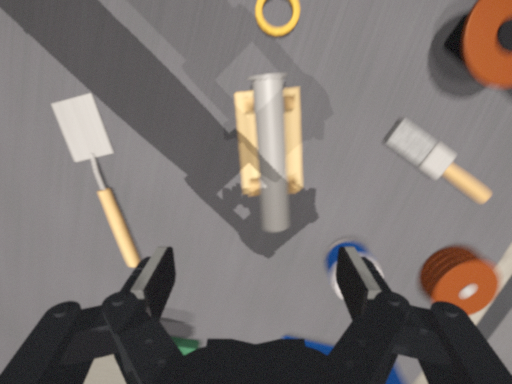

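The flange is at the top, near (268,77), and points at the clamp. The plain end is near (277,225), and the brass ring is clear at (277,15).

Run:
```python
from h import *
grab_frame("wrist"); r=regions_of("wrist","tailpiece")[0]["pixels"]
L=[]
for v in range(74,234,4):
    u=np.flatnonzero(r[v]); 
    if len(u): L.append((v,u.min(),u.max())); 
L=np.array(L); print(L.tolist())
s=(L[:,0]>95)&(L[:,0]<205)
P=back("wrist",np.c_[(L[s,1]+L[s,2])/2,L[s,0]],.052)[:,:2]
mu=P.mean(0); U=np.linalg.svd(P-mu)[2][0]; U*=np.sign(U[1]); print(mu,U,"yaw x",np.arctan2(U[1],U[0]), np.abs((P-mu)@[-U[1],U[0]]).max())
# flange top at z .077, inner face; plain end top at .052
f=back("wrist",[[267.5,74]],.077)[0,:2]; e=back("wrist",[[277,231]],.052)[0,:2]
for a in(f,e): print(a,(a-mu)@U)
c=back("wrist",[[241,92],[296,88],[246,194],[300,192]],.045)[:,:2]; print(c,(c-mu)@U)
```

```text
[[74, 280, 283], [78, 250, 283], [82, 252, 282], [86, 253, 282], [90, 254, 283], [94, 254, 283], [98, 255, 283], [102, 255, 283], [106, 255, 282], [110, 254, 282], [114, 255, 283], [118, 255, 283], [122, 255, 284], [126, 256, 284], [130, 256, 283], [134, 256, 283], [138, 256, 284], [142, 257, 285], [146, 257, 285], [150, 258, 285], [154, 258, 285], [158, 259, 284], [162, 259, 284], [166, 259, 284], [170, 260, 284], [174, 260, 284], [178, 260, 285], [182, 259, 285], [186, 260, 285], [190, 260, 286], [194, 260, 287], [198, 260, 287], [202, 261, 287], [206, 262, 287], [210, 262, 287], [214, 263, 287], [218, 262, 288], [222, 262, 288], [226, 263, 286], [230, 267, 278]]
[ 0.51840921 -0.17798963] [-0.36465569  0.93114243] yaw x 1.9440593337684413 0.0010855414738038833
[ 0.48364536 -0.09029448] 0.09433351601326272
[ 0.56401247 -0.28681013] -0.11795687141094259
[[ 0.45908556 -0.11876141]
 [ 0.52375865 -0.09321636]
 [ 0.50497618 -0.24807547]
 [ 0.57674189 -0.22233   ]] [ 0.07678262  0.07698529 -0.06036146 -0.06255854]
```

Run:
```python
from h import *
mu=np.array([.5184,-.1780]);U=np.array([-.3647,.9311]); g=mu-.014*U
plan([*g,.15],1.944)
```

```text
rows 3 d mm [  22.5    1.4 -122. ] dyaw 0.0669 now [ 0.501  -0.1924  0.272 ] 1.8771
[-0.018, 0.073, 0.407] -0.223
[-0.02, 0.072, 0.407] -0.223
[-0.021, 0.072, 0.407] -0.223
```

Request:
apply_moves(targets=[{"translation": [-0.02,0.073,0.407],"twist": -0.223,"hand": 1},{"translation": [-0.02,0.073,0.407],"twist": -0.223,"hand": 1},{"translation": [-0.02,0.073,0.407],"twist": -0.223,"hand": 1},{"translation": [0,0,0],"twist": 0,"hand": 1}])

```text
time: 3.8
tool_pos: [0.5201, -0.1885, 0.1429]
tool_rot: [-0.006, 0.563, 0.826, -0.001]
contact_force: [-0.5, 0.1, -0.6]
gripper_width: 1.001
grasp_force: 0.0
```

Run:
```python
from h import *
im=grab_frame("wrist"); cv2.imwrite("pics/w2.png",im[:,:,::-1]); rr=regions_of("wrist","tailpiece")
if rr:
  r=rr[0]["pixels"]; L=[]
  for v in range(0,384,6):
    u=np.flatnonzero(r[v]); 
    if len(u): L.append((v,u.min(),u.max())); 
  L=np.array(L); print(rr[0]["score"],L.tolist())
print(state()["tool_pos"],yaw_now())
for t in (-100,-50,0,50,100):
    print(t,proj("wrist",[[*(np.array([.5184,-.1780])+t/1e3*np.array([-.3647,.9311])),.052]]))
```

```text
0.96 [[66, 228, 287], [72, 234, 281], [78, 235, 281], [84, 235, 281], [90, 235, 281], [96, 235, 281], [102, 235, 281], [108, 236, 281], [114, 235, 281], [120, 235, 280], [126, 235, 280], [132, 235, 280], [138, 235, 280], [144, 237, 281], [150, 237, 281], [156, 236, 281], [162, 236, 279], [168, 237, 279], [174, 237, 279], [180, 237, 279], [186, 238, 279], [192, 238, 279], [198, 237, 278], [204, 237, 278], [210, 238, 278], [216, 238, 278], [222, 239, 278], [228, 239, 279], [234, 239, 279], [240, 239, 278], [246, 239, 277], [252, 239, 277], [258, 239, 277], [264, 240, 277], [270, 240, 277], [276, 240, 277], [282, 239, 277], [288, 242, 275], [294, 256, 261]]
[ 0.52360393 -0.19051795  0.14998986] 1.9446311795037747
-100 [[254.91068115 266.38024516]]
-50 [[254.84677404 222.33419592]]
0 [[254.7760195  172.50942765]]
50 [[254.69812049 116.27858813]]
100 [[254.61329392  53.18824814]]
```

View pics/w2.png

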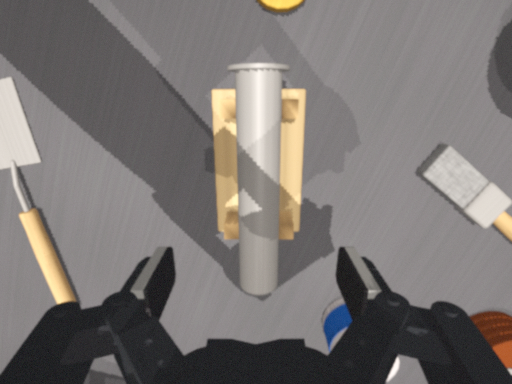

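The tube axis runs straight up the picture at u≈258, with the flange at v≈66 and the plain end at v≈292. Next I work out the residual offset.

Run:
```python
from h import *
p=state()["tool_pos"];a=yaw_now(); X=np.array([np.cos(a),np.sin(a)]);Y=np.array([np.sin(a),-np.cos(a)])
for uv,z in (([258,110],.052),([258.5,250],.052),([258,64],.077),([258,68],.077),([259,294],.052),([259,294],.04)):
    d=back("wrist",[uv],z)[0,:2]-p[:2]; print(uv,z,"tool x,y mm",np.round([d@X*1e3,d@Y*1e3],1))
```

```text
[258, 110] 0.052 tool x,y mm [68.8  2.6]
[258.5, 250] 0.052 tool x,y mm [-67.1   3.3]
[258, 64] 0.077 tool x,y mm [103.3   2.3]
[258, 68] 0.077 tool x,y mm [100.5   2.3]
[259, 294] 0.052 tool x,y mm [-121.3    4. ]
[259, 294] 0.04 tool x,y mm [-131.     4.2]
```

Request:
apply_moves(targets=[{"translation": [-0.07,0.03,0.2],"twist": 0,"hand": 1},{"translation": [0,0,0.3],"twist": 0,"hand": 1},{"translation": [0,0,0.3],"twist": 0,"hand": 1},{"translation": [0,0,0.15],"twist": 0,"hand": 1},{"translation": [0,0,0],"twist": 0,"hand": 1},{"translation": [0,0,0],"twist": 0,"hand": 0.6},{"translation": [0,0,0],"twist": 0,"hand": 0.5},{"translation": [0,0,0],"twist": 0,"hand": 0.5}])

```text
time: 4.7
tool_pos: [0.5308, -0.1964, 0.0571]
tool_rot: [0.002, 0.563, 0.826, 0.0]
contact_force: [-0.4, -1.0, -0.2]
gripper_width: 0.521
grasp_force: 0.0
```

Request:
apply_moves(targets=[{"translation": [0,0,0],"twist": 0,"hand": 0.4},{"translation": [0,0,0],"twist": 0,"hand": 0.4},{"translation": [0,0,0],"twist": 0,"hand": 0.4}])

```text
time: 5.0
tool_pos: [0.5296, -0.1957, 0.0552]
tool_rot: [0.0, 0.563, 0.827, 0.0]
contact_force: [0.1, 0.2, 1.3]
gripper_width: 0.405
grasp_force: 0.0
```

Request:
apply_moves(targets=[{"translation": [0,0,0],"twist": 0,"hand": 0.3},{"translation": [0,0,0],"twist": 0,"hand": 0.2},{"translation": [0,0,0],"twist": 0,"hand": 0.0},{"translation": [0,0,0],"twist": 0,"hand": 0.0}])

```text
time: 5.4
tool_pos: [0.531, -0.1976, 0.0585]
tool_rot: [0.002, 0.563, 0.826, -0.001]
contact_force: [-3.7, -2.1, 17.8]
gripper_width: -0.002
grasp_force: 9.5
```

Run:
```python
from h import *
im=grab_frame("wrist"); im2=grab_frame("scene"); 
cv2.imwrite("pics/w3.png",np.hstack([im[:,80:430],cv2.resize(im2[90:270,120:370],None,fx=1.8,fy=1.8)[:384,:450] if 0 else cv2.copyMakeBorder(cv2.resize(im2[90:270,120:370],None,fx=1.8,fy=1.8),0,60,0,0,0)])[:,:,::-1])
s=state();print(s["tool_pos"],s["gripper_width"],s["contact_force"],s["grasp_force"])
```

```text
[ 0.53101186 -0.19757697  0.05856002] 0.0011791061886648887 [-3.527846   -1.21731078 13.16193541] 6.436144262552261
```

View pics/w3.png

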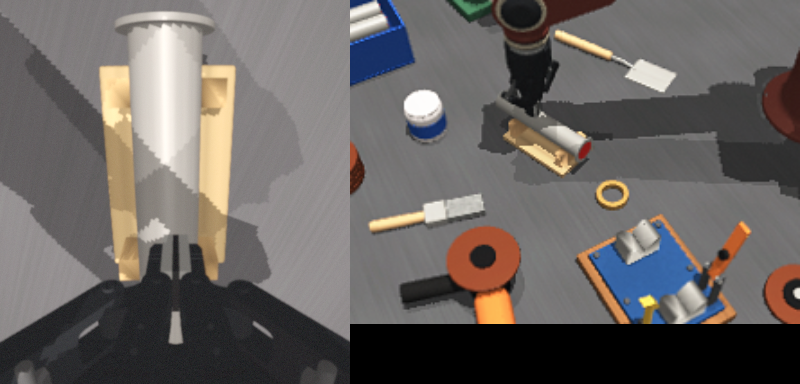

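Run:
```python
from h import *
p=state()["tool_pos"];a=yaw_now(); X=np.array([np.cos(a),np.sin(a),0]);Y=np.array([np.sin(a),-np.cos(a),0]);Z=np.array([0,0,1])
for n,x,z in (("tcp",0,p[2]),("tip",0,p[2]-.022),("tube axis at tcp",0,.052),("flange?",.11,.052),("flange?",.09,.052),("tubetop x30",.03,.071)):
    print(n,proj("wrist",[p+X*x+Z*(z-p[2])]))
for uv,z in (([247,230],.052),([246,100],.052),([246,20],.077),([246,30],.071),([247,230],.071)):
    d=back("wrist",[uv],z)[0]-p; print(uv,z,"tool x,y mm",np.round([d@X*1e3,d@Y*1e3],1))
# tube width check in the early picture and now: rows vs z hypothesis
for nm,uv in (("now",[[217,100],[279,100]]),):
  for z in(.04,.052,.065,.08): 
    b=back("wrist",uv,z); print(z,np.linalg.norm(b[1]-b[0]))
```

```text
tcp [[254.793113   237.90708322]]
tip [[254.81289709 221.99455176]]
tube axis at tcp [[254.79946884 232.78191911]]
flange? [[254.39224799  37.90235103]]
flange? [[254.47645959  79.44810301]]
tubetop x30 [[254.66906844 199.11892112]]
[247, 230] 0.052 tool x,y mm [ 2.  -4.9]
[246, 100] 0.052 tool x,y mm [79.6 -4.6]
[246, 20] 0.077 tool x,y mm [113.1  -3.5]
[246, 30] 0.071 tool x,y mm [110.3  -3.7]
[247, 230] 0.071 tool x,y mm [11.8 -4.3]
0.04 0.03574649850539394
0.052 0.03325931709067373
0.065 0.03056487055806009
0.08 0.02745589378965984
```

Request:
apply_moves(targets=[{"translation": [0,0,-0.2],"twist": 0,"hand": 0},{"translation": [0,0,-0.3],"twist": 0,"hand": 0.5},{"translation": [0,0,0],"twist": 0,"hand": 1},{"translation": [0,0,0],"twist": 0,"hand": 1},{"translation": [0,0,0],"twist": 0,"hand": 1}])

```text
time: 6.0
tool_pos: [0.5288, -0.1953, 0.1037]
tool_rot: [-0.001, 0.563, 0.826, -0.0]
contact_force: [0.3, 0.2, -0.4]
gripper_width: 0.682
grasp_force: 0.0
```

Run:
```python
from h import *
for i in range(2):
    s=state(); k=get_calibration("wrist"); im=grab_frame("wrist"); print(s["tool_pos"],yaw_now(s),s["joint_vel"].round(3),s["contact_force"])
rr=regions_of("wrist","tailpiece")[0]; r=rr["pixels"]; print(rr["score"])
np.save("m.npy",r); cv2.imwrite("pics/w4.png",im[:,:,::-1])
a=yaw_now(s);p=s["tool_pos"]; X=np.array([np.cos(a),np.sin(a),0]);Y=np.array([np.sin(a),-np.cos(a),0])
from scipy.optimize import least_squares
V=[];
for v in range(0,384,4):
    u=np.flatnonzero(r[v])
    if len(u): V.append((v,u.min(),u.max()))
V=np.array(V); print(V[::4].tolist())
T=np.array(k["pose"]);o=T[:3,3]
# tangent rays: distance of every edge ray to tube axis = 19 mm
sel=V[(V[:,0]>V[0,0]+24)&(V[:,0]<V[-1,0]-20)]
uv=np.r_[sel[:,[1,0]],sel[:,[2,0]]].astype(float); uv[:len(sel),0]-=.5; uv[len(sel):,0]+=.5
b=back("wrist",uv,0.,k)-o; b/=np.linalg.norm(b,axis=1)[:,None]
sg=np.r_[-np.ones(len(sel)),np.ones(len(sel))]
def res(q):
    d=X*np.cos(q[2])+Y*np.sin(q[2]); c=p*[1,1,0]+Y*q[0]+[0,0,q[1]]
    n=np.cross(b,d); n/=np.linalg.norm(n,axis=1)[:,None]
    return np.abs((n@(o-c)))-.019
f=least_squares(res,[0,.052,0]); print(f.x,np.abs(f.fun).max())
```

```text
[ 0.52875691 -0.19527794  0.10370371] 1.9457056498431513 [-0.     0.007  0.009  0.001  0.004  0.001] [ 0.33352829  0.20621355 -0.38230306]
[ 0.52857219 -0.19519529  0.10339728] 1.9456808937179424 [ 0.     0.003  0.003  0.001  0.003 -0.   ] [-0.18659129  0.29748449 -0.51286405]
0.61
[[40, 225, 267], [56, 221, 278], [72, 221, 278], [88, 222, 277], [104, 223, 277], [120, 224, 277], [136, 225, 276], [152, 225, 276], [168, 225, 276], [184, 226, 275], [200, 226, 274], [216, 228, 275], [232, 228, 274], [248, 228, 274], [264, 229, 274], [280, 229, 273], [296, 230, 273], [312, 239, 263]]
[-0.00331761  0.05058396 -0.00159139] 0.0010701726212693982
```

The mask fit puts the tube axis at z≈51 mm, as stated. But the shut fingertips rested on top of the tube with the TCP at 58 mm, so the fingers end higher than the reported TCP implies. I'll centre, descend further with the hand open, and look.

Request:
apply_moves(targets=[{"translation": [0,-0.033,0.1],"twist": 0,"hand": 1},{"translation": [0,0,0.2],"twist": 0,"hand": 1},{"translation": [0,0,0.2],"twist": 0,"hand": 1},{"translation": [0,0,0.1],"twist": 0,"hand": 1},{"translation": [0,0,0.1],"twist": 0,"hand": 1},{"translation": [0,0,0],"twist": 0,"hand": 1}])

```text
time: 6.75
tool_pos: [0.5253, -0.1964, 0.0332]
tool_rot: [-0.002, 0.563, 0.826, -0.0]
contact_force: [-0.7, 0.1, -0.0]
gripper_width: 1.0
grasp_force: 0.0
```

Run:
```python
from h import *
s=state();im=grab_frame("wrist"); im2=grab_frame("scene"); 
cv2.imwrite("pics/w5.png",np.hstack([im[:,:],cv2.copyMakeBorder(cv2.resize(im2[130:200,180:270],None,fx=3.2,fy=3.2),0,160,0,0,0)])[:,:,::-1])
print(s["tool_pos"],yaw_now(s),s["contact_force"])
```

```text
[ 0.52526687 -0.19637828  0.03318129] 1.9456338591850768 [-0.66444066  0.0867827  -0.04425989]
```

View pics/w5.png

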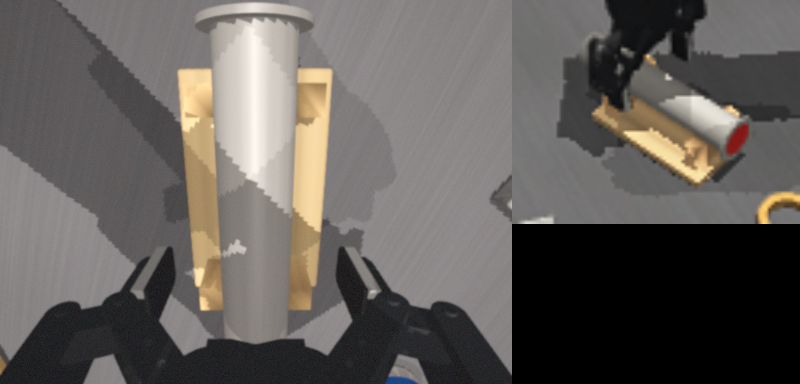

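The fingers straddle the tube, with tips at (172,250) and (340,250). In the scene crop they look close to the rest's far upright, so I check where they really are along the tube.

Run:
```python
from h import *
s=state();p=s["tool_pos"];a=yaw_now(s); X=np.array([np.cos(a),np.sin(a),0]);Y=np.array([np.sin(a),-np.cos(a),0])
def tl(P): d=P-p; return np.round([d@X*1e3,d@Y*1e3,d[2]*1e3],1)
for z in (.01,.03,.045,.06): print("scene tip",z,tl(back("scene",[[212,163]],z)[0]))
print("corner of base plain end", tl(back("scene",[[205.6,165]],.012)[0]), "flange corner end",tl(back("scene",[[180+(695-512)/3.2,130+183/3.2]],.012)[0]))
print("wrist: base corners", [tl(q) for q in back("wrist",[[179,70],[331,70],[200,308],[311,308]],.012)])
print([ (n,proj("scene",[p+Y*y+[0,0,-z]]).round(0)) for n,y,z in (("tipopen",.05,.009),("tip behind",.05,-.02))])
# wrist: left/right finger tip stereo from known gap
for x in(-.02,-.01,0,.011):
  for z in (-.03,-.015,0,.01): print(x,z,proj("wrist",[p+X*x+Y*.0425-[0,0,z],p+X*x-Y*.0425-[0,0,z]]).round(0).tolist())
```

```text
scene tip 0.01 [-36.8  19.7 -25.3]
scene tip 0.03 [-23.4  31.4  -5.3]
scene tip 0.045 [-13.4  40.2   9.7]
scene tip 0.06 [-3.4 49.  24.7]
corner of base plain end [-46.2  41.4 -23.3] flange corner end [ 99.8  45.3 -23.3]
wrist: base corners [array([ 96.1, -43.7, -23.3]), array([ 96. ,  44.2, -23.3]), array([-74. , -42.6, -23.3]), array([-74.1,  43.3, -23.3])]
[('tipopen', array([[213., 170.]])), ('tip behind', array([[213., 165.]]))]
-0.02 -0.03 [[334.0, 298.0], [175.0, 298.0]]
-0.02 -0.015 [[328.0, 281.0], [182.0, 281.0]]
-0.02 0 [[322.0, 266.0], [188.0, 266.0]]
-0.02 0.01 [[319.0, 257.0], [191.0, 257.0]]
-0.01 -0.03 [[336.0, 283.0], [173.0, 283.0]]
-0.01 -0.015 [[329.0, 266.0], [180.0, 266.0]]
-0.01 0 [[324.0, 252.0], [186.0, 252.0]]
-0.01 0.01 [[320.0, 244.0], [190.0, 244.0]]
0 -0.03 [[338.0, 266.0], [171.0, 266.0]]
0 -0.015 [[331.0, 251.0], [179.0, 251.0]]
0 0 [[325.0, 238.0], [185.0, 238.0]]
0 0.01 [[321.0, 230.0], [188.0, 230.0]]
0.011 -0.03 [[340.0, 247.0], [169.0, 248.0]]
0.011 -0.015 [[333.0, 233.0], [177.0, 233.0]]
0.011 0 [[326.0, 221.0], [183.0, 221.0]]
0.011 0.01 [[323.0, 214.0], [187.0, 215.0]]
```

The wrist and scene views agree: the open fingertips end about 30 mm behind the reported TCP, at z≈62 mm. The tool is axially between the uprights, so I go down another 25 mm and close.

Request:
apply_moves(targets=[{"translation": [0,0,0.1],"twist": 0,"hand": 1},{"translation": [0,0,0.1],"twist": 0,"hand": 0.8},{"translation": [0,0,0.05],"twist": 0,"hand": 0.6},{"translation": [0,0,0],"twist": 0,"hand": 0.5},{"translation": [0,0,0],"twist": 0,"hand": 0.4},{"translation": [0,0,0],"twist": 0,"hand": 0.4}])

```text
time: 7.45
tool_pos: [0.5253, -0.1969, 0.0096]
tool_rot: [-0.001, 0.563, 0.827, -0.001]
contact_force: [-3.3, -0.8, -1.5]
gripper_width: 0.432
grasp_force: 59.9
```

Gripped at 60 N. Now I lift, and prepare zoomed clamp crops from the initial top and scene pictures.

Request:
apply_moves(targets=[{"translation": [0,0,-0.1],"twist": 0,"hand": 0.4},{"translation": [0,0,-0.2],"twist": 0,"hand": 0.4},{"translation": [0,0,-0.3],"twist": 0,"hand": 0.4},{"translation": [0,0,-0.4],"twist": 0,"hand": 0.4},{"translation": [0,0,-0.4],"twist": 0,"hand": 0.4},{"translation": [0,0,0],"twist": 0,"hand": 0.4}])

```text
time: 8.05
tool_pos: [0.5312, -0.199, 0.1591]
tool_rot: [0.008, 0.563, 0.827, 0.001]
contact_force: [0.5, -0.1, 0.1]
gripper_width: 0.429
grasp_force: 60.3
```

Run:
```python
import cv2,numpy as np
a=cv2.imread("pics/top0.png")[160:250,135:240]; b=cv2.imread("pics/scene0.png")[200:300,235:350]
a=cv2.resize(a,None,fx=4,fy=4,interpolation=cv2.INTER_CUBIC); b=cv2.resize(b,None,fx=3.3,fy=3.3,interpolation=cv2.INTER_CUBIC)
print(a.shape,b.shape)
c=np.zeros((370,800,3),np.uint8); c[:360,:420]=a; c[:330,420:799]=b[:330,:379]
cv2.imwrite("pics/clamp0.png",c)
```

```text
(360, 420, 3) (330, 380, 3)
```

View pics/clamp0.png

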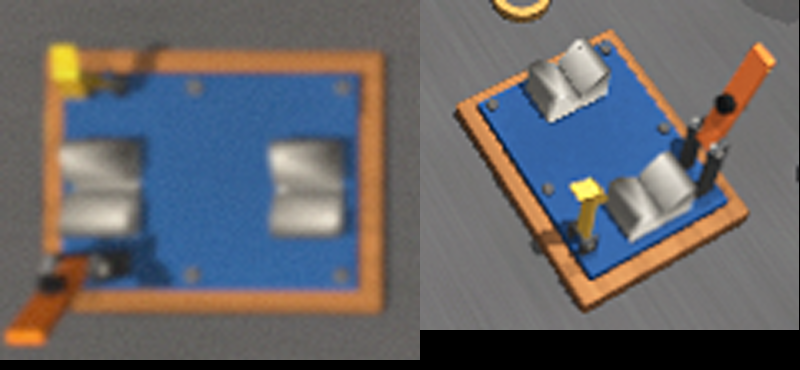

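```bash
cat > fit.py <<'E'
from h import *
from scipy.optimize import least_squares
P=[];U=[];C=[]
def add(c,p,u): P.append(p);U.append(u);C.append(c)
t=lambda x,y:(135+x/4-.4,160+y/4-.4); sc=lambda x,y:(235+(x-420)/3.3-.4,200+y/3.3-.4)
for p,u in (((30,75,53),(60,138)),((-30,75,53),(60,235)),((30,35,53),(140,138)),((-30,35,53),(139,235)),((30,-55,53),(268,140)),((-30,-55,53),(268,236)),((30,-95,53),(344,140)),((-30,-95,53),(344,236)),((0,75,33),(61,188)),((0,-55,33),(272,188))): add("top",p,t(*u))
for p,u in (((-48,67,96),(717,147)),((-48,43,96),(694,122)),((66,55,124),(585,187)),((-30,75,53),(692,192)),((-30,35,53),(665,155)),((-30,-55,53),(607,70)),((-30,-95,53),(580,40)),((30,-95,53),(527,65)),((30,35,53),(608,187))): add("scene",p,sc(*u))
P=np.array(P)/1e3;U=np.array(U)
K={c:get_calibration(c) for c in("top","scene")}
def W(q,P=P):
    c,s=np.cos(q[2]),np.sin(q[2]); return np.c_[q[0]+c*P[:,0]-s*P[:,1],q[1]+s*P[:,0]+c*P[:,1],q[3]+P[:,2]]
def res(q):
    w=W(q); return np.concatenate([(proj(c,w[i],K[c])[0]-U[i]) for i,c in enumerate(C)])
if __name__=="__main__":
    f=least_squares(res,[.5,.18,0,.017],loss="soft_l1",f_scale=.7); print(f.x, np.c_[res(f.x).reshape(-1,2)].round(1).tolist())
    q=f.x; g=W(q,np.array([[0,-40,160]])/1e3)[0]; print("go",g); plan([*g[:2],.2],q[2]+np.pi/2)
E
python3 fit.py
```

```text
[0.5003418  0.19079954 0.00051616 0.01108674] [[1.4, -0.2], [1.0, -0.2], [-2.5, -0.1], [-2.6, -0.1], [1.8, -0.4], [1.5, -0.2], [-1.1, -0.4], [-1.3, -0.1], [3.1, -0.5], [1.8, -0.2], [-0.4, 0.3], [1.3, 1.0], [1.7, -0.8], [0.9, -0.6], [0.8, -0.8], [0.7, 0.9], [1.4, -0.1], [-0.1, 0.8], [-0.1, -0.7]]
go [0.50036244 0.15079955 0.17108674]
rows 8 d mm [-30.8 349.8  40.9] dyaw -0.3745 now [ 0.5312 -0.199   0.1591] 1.9458
[0.421, 0.124, -0.051] 0.468
[0.426, 0.104, -0.051] 0.468
[0.431, 0.084, -0.051] 0.468
[0.434, 0.064, -0.051] 0.468
[0.437, 0.044, -0.051] 0.468
[0.438, 0.023, -0.051] 0.468
[0.439, 0.003, -0.051] 0.468
[0.439, -0.018, -0.051] 0.468
```

Run:
```python
import fit; from fit import *
k=[i for i in range(len(C)) if i not in(2,3,6,7,8,9)]
fit.P=P[k];fit.U=U[k];fit.C=[C[i] for i in k]
def res(q):
    w=W(q,P[k]); return np.concatenate([(proj(C[i],w[j],K[C[i]])[0]-U[i]) for j,i in enumerate(k)])
f=least_squares(res,[.5,.18,0,.017],loss="soft_l1",f_scale=.7); print(f.x, res(f.x).reshape(-1,2).round(1).tolist())
q=f.x; g=W(q,np.array([[0,-15,160]])/1e3)[0]; print("go",g)
```

```text
[0.5018486  0.19241598 0.00438139 0.01448873] [[0.3, -0.8], [0.0, -0.7], [0.9, -1.2], [0.7, -0.8], [-0.2, 0.3], [1.4, 1.0], [1.8, -0.6], [1.1, -0.5], [0.8, -0.7], [0.5, 0.9], [1.2, -0.1], [-0.3, 0.9], [-0.1, -0.6]]
go [0.50191432 0.17741613 0.17448873]
```

Request:
apply_moves(targets=[{"translation": [0.45,0.124,-0.05],"twist": 0.47,"hand": 0.4},{"translation": [0.45,0.104,-0.05],"twist": 0.47,"hand": 0.4},{"translation": [0.46,0.084,-0.05],"twist": 0.47,"hand": 0.4},{"translation": [0.46,0.064,-0.05],"twist": 0.47,"hand": 0.4},{"translation": [0.46,0.044,-0.05],"twist": 0.47,"hand": 0.4},{"translation": [0.46,0.023,-0.05],"twist": 0.47,"hand": 0.4},{"translation": [0.46,0.003,-0.05],"twist": 0.47,"hand": 0.4},{"translation": [0.46,-0.018,-0.05],"twist": 0.45,"hand": 0.4}])

```text
time: 8.85
tool_pos: [0.491, 0.1739, 0.1904]
tool_rot: [0.0, 0.707, 0.707, 0.001]
contact_force: [-0.2, 0.2, -1.0]
gripper_width: 0.433
grasp_force: 60.3
```

Request:
apply_moves(targets=[{"translation": [0,0,0],"twist": 0,"hand": 0.4},{"translation": [0,0,0],"twist": 0,"hand": 0.4},{"translation": [0,0,0],"twist": 0,"hand": 0.4}])

```text
time: 9.15
tool_pos: [0.4914, 0.1711, 0.1896]
tool_rot: [0.0, 0.707, 0.707, -0.0]
contact_force: [-0.5, -0.2, -2.1]
gripper_width: 0.431
grasp_force: 60.3
```

Run:
```python
from h import *
s=state();k=get_calibration("wrist");im=grab_frame("wrist"); cv2.imwrite("pics/w6.png",cv2.resize(im,None,fx=1.5,fy=1.5)[:,:,::-1])
import pickle; pickle.dump((s,k,im),open("w6.pkl","wb"))
print(s["tool_pos"],yaw_now(s),s["time"])
```

```text
[0.49142776 0.17110695 0.18964964] 1.5711911563588505 9.15
```

View pics/w6.png

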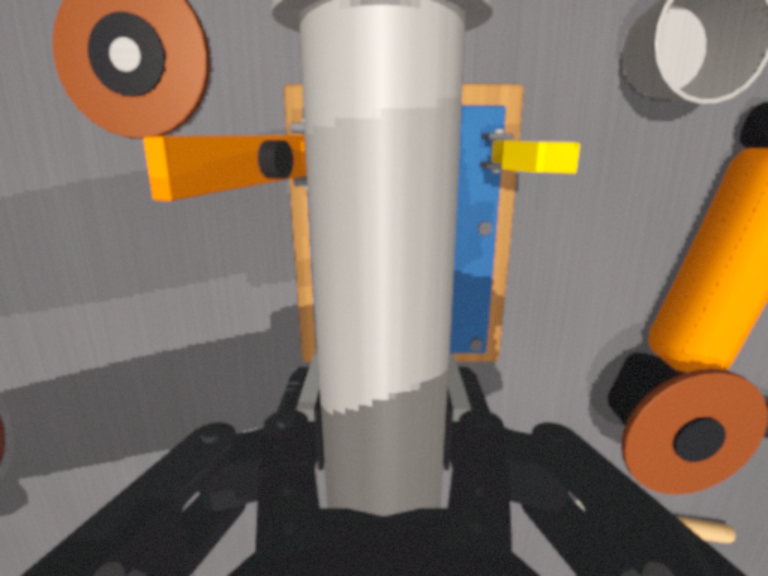

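The tube hides the V-blocks. The strap tip is at (157,168) and the catch top at (560,157) in the 1.5x view. I take a sideways look so the blocks show.

Request:
apply_moves(targets=[{"translation": [0,0.4,0],"twist": 0,"hand": 0.4},{"translation": [0,0.45,0],"twist": 0,"hand": 0.4},{"translation": [0,0,0],"twist": 0,"hand": 0.4},{"translation": [0,0,0],"twist": 0,"hand": 0.4},{"translation": [0,0,0],"twist": 0,"hand": 0.4}])

```text
time: 9.7
tool_pos: [0.576, 0.171, 0.1898]
tool_rot: [-0.0, 0.707, 0.707, -0.0]
contact_force: [0.8, 0.0, -2.1]
gripper_width: 0.429
grasp_force: 60.8
```

Run:
```python
from h import *
s=state();k=get_calibration("wrist");im=grab_frame("wrist"); cv2.imwrite("pics/w7.png",cv2.resize(im[0:300,60:310],(800,960)[:2] if 0 else None,fx=2,fy=2,interpolation=cv2.INTER_CUBIC)[:,:,::-1])
import pickle; pickle.dump((s,k,im),open("w7.pkl","wb"))
print(s["tool_pos"],yaw_now(s),s["time"],s["joint_vel"].round(3))
```

```text
[0.57603449 0.1709523  0.18984664] 1.5703334908631073 9.7 [ 0.011 -0.023  0.009  0.001 -0.002  0.003]
```

View pics/w7.png

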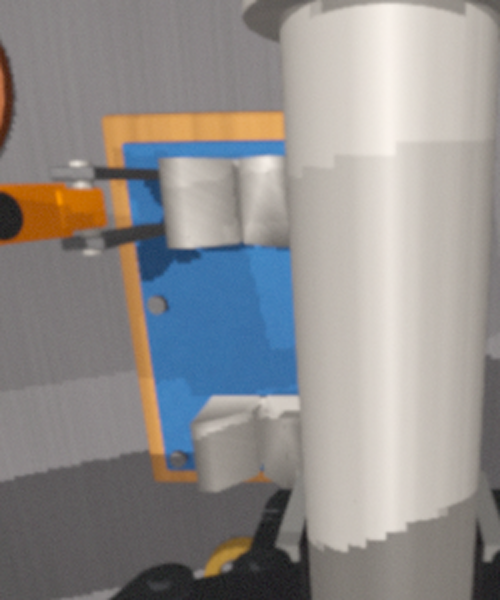

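Strap block corners are at (160,158) and (167,249), with its V line from (238,159) to (241,246). Other block corners are at (193,433) and (203,490), and the pin ends at (80,173) and (90,242).

```bash
cat > fit2.py <<'E'
from h import *
import pickle
from scipy.optimize import least_squares
s,k,im=pickle.load(open("w7.pkl","rb"))
P=np.array([(-30,75,53),(-30,35,53),(0,75,33),(0,35,33),(-30,-55,53),(-30,-95,53),(0,-55,33),(-48,55,88)])/1e3
U=np.array([(160,158),(167,249),(238,159),(241,246),(193,433),(203,490),(264,409),(85,207)])/2+[59.8,-.2]
def W(q,P=P):
    c,s=np.cos(q[2]),np.sin(q[2]); return np.c_[q[0]+c*P[:,0]-s*P[:,1],q[1]+s*P[:,0]+c*P[:,1],q[3]+P[:,2]]
res=lambda q:(proj("wrist",W(q),k)-U).ravel()
if __name__=="__main__":
    f=least_squares(res,[.5,.19,0,.014],loss="soft_l1",f_scale=1); print(f.x,res(f.x).reshape(-1,2).round(1).tolist())
    for h in (.012,.020):
        g=least_squares(lambda q:res([*q,h]),[.5,.19,0],loss="soft_l1"); print(h,g.x,g.cost)
    # held tube in tool frame: axis u at two rows, flange
    p=s["tool_pos"];a=yaw_now(s);X=np.array([np.cos(a),np.sin(a),0]);Y=np.array([np.sin(a),-np.cos(a),0])
    m=(im[:,:,0].astype(int)-im[:,:,2]); 
    za=p[2]+.042
    for v,l,r in((75,60+289/2,60+493/2),(200,60+302/2,60+484/2),(250,60+306/2,60+478/2)):
        d=back("wrist",[[(l+r)/2,v]],za,k)[0]-p; w=back("wrist",[[l,v],[r,v]],za,k); print(v,(d@X*1e3).round(1),(d@Y*1e3).round(1),"w",np.linalg.norm(w[0]-w[1])*1e3)
    for uv,z in (([60+243/2,6],za),([255,10/1.5],za),([254,2],za+.025)): d=back("wrist",[uv],z,k)[0]-p; print("flange",(d@X*1e3).round(1),(d@Y*1e3).round(1))
E
python3 fit2.py
```

```text
[0.50334576 0.19191884 0.01198414 0.02070414] [[-1.0, 0.1], [1.1, -0.1], [-1.0, -0.6], [1.2, -1.6], [0.0, -3.5], [-0.1, 2.0], [-2.5, 0.9], [1.1, 1.1]]
0.012 [0.50036774 0.1909005  0.01340774] 16.042279383924622
0.02 [0.50310105 0.19188062 0.01211577] 9.867028450753217
75 90.0 0.6 w 37.40849045406593
200 41.0 0.9 w 38.17706830683586
250 17.0 0.7 w 38.5224746136595
flange 112.9 -25.0
flange 112.5 0.4
flange 107.4 0.2
```

Request:
apply_moves(targets=[{"translation": [-0.03,-0.37,0],"twist": -0.09,"hand": 0.4},{"translation": [0,-0.375,0],"twist": 0,"hand": 0.4},{"translation": [0,0,0.2],"twist": 0,"hand": 0.4},{"translation": [0,0,0.4],"twist": 0,"hand": 0.4},{"translation": [0,0,0.4],"twist": 0,"hand": 0.4},{"translation": [0,0,0.3],"twist": 0,"hand": 0.4},{"translation": [0,0,0],"twist": 0,"hand": 0.4},{"translation": [0,0,0],"twist": 0,"hand": 0.4}])

```text
time: 10.55
tool_pos: [0.5017, 0.1685, 0.0609]
tool_rot: [0.0, 0.704, 0.711, 0.0]
contact_force: [0.4, -0.3, -1.4]
gripper_width: 0.429
grasp_force: 61.1
```

Run:
```python
from h import *
s=state();k=get_calibration("wrist");im=grab_frame("wrist"); import pickle; pickle.dump((s,k,im),open("w8.pkl","wb"))
print(s["tool_pos"],yaw_now(s),s["contact_force"]); plan([.5015,.168,.035],1.579)
```

```text
[0.50173297 0.16849454 0.06086283] 1.5807926253661393 [ 0.42402862 -0.25364145 -1.36998706]
rows 1 d mm [ -1.6  -0.7 -27.3] dyaw -0.0018 now [0.5031 0.1687 0.0623] 1.5808
[-0.007, -0.016, 0.273] 0.018
```

Request:
apply_moves(targets=[{"translation": [0,0,0.08],"twist": 0,"hand": 0.4},{"translation": [0,0,0.06],"twist": 0,"hand": 0.4},{"translation": [0,0,0.02],"twist": 0,"hand": 0.4},{"translation": [0,0,0.02],"twist": 0,"hand": 0.4},{"translation": [0,0,0],"twist": 0,"hand": 0.4}])

```text
time: 11.1
tool_pos: [0.5018, 0.1684, 0.0417]
tool_rot: [-0.0, 0.704, 0.711, -0.0]
contact_force: [0.0, -0.5, -2.2]
gripper_width: 0.428
grasp_force: 61.1
```

Request:
apply_moves(targets=[{"translation": [0,0,0.02],"twist": 0,"hand": 0.4},{"translation": [0,0,0],"twist": 0,"hand": 0.4}])

```text
time: 11.3
tool_pos: [0.5019, 0.1684, 0.0398]
tool_rot: [-0.0, 0.704, 0.711, -0.0]
contact_force: [0.2, 0.9, -1.2]
gripper_width: 0.433
grasp_force: 61.1
```

Request:
apply_moves(targets=[{"translation": [0,0,0.02],"twist": 0,"hand": 0.4},{"translation": [0,0,0],"twist": 0,"hand": 0.4}])

```text
time: 11.5
tool_pos: [0.5018, 0.1685, 0.0377]
tool_rot: [-0.0, 0.704, 0.711, -0.0]
contact_force: [-0.6, -0.0, -1.3]
gripper_width: 0.43
grasp_force: 61.1
```

Request:
apply_moves(targets=[{"translation": [0,0,0.015],"twist": 0,"hand": 0.4},{"translation": [0,0,0],"twist": 0,"hand": 0.4}])

```text
time: 11.7
tool_pos: [0.502, 0.1686, 0.037]
tool_rot: [-0.0, 0.704, 0.711, -0.0]
contact_force: [-2.1, 0.5, 2.0]
gripper_width: 0.431
grasp_force: 61.3
```

Request:
apply_moves(targets=[{"translation": [0,0,0.015],"twist": 0,"hand": 0.4},{"translation": [0,0,0],"twist": 0,"hand": 0.4}])

```text
time: 11.9
tool_pos: [0.5021, 0.1685, 0.0369]
tool_rot: [-0.0, 0.704, 0.711, -0.0]
contact_force: [-8.4, -2.3, 11.6]
gripper_width: 0.433
grasp_force: 62.2
```

Request:
apply_moves(targets=[{"translation": [0,0,0.01],"twist": 0,"hand": 0.4},{"translation": [0,0,0],"twist": 0,"hand": 0.4}])

```text
time: 12.1
tool_pos: [0.5021, 0.1685, 0.0369]
tool_rot: [-0.0, 0.704, 0.711, -0.001]
contact_force: [-12.4, -1.8, 17.2]
gripper_width: 0.429
grasp_force: 62.8
```

Request:
apply_moves(targets=[{"translation": [0,-0.01,-0.01],"twist": 0,"hand": 0.4},{"translation": [0,0,0],"twist": 0,"hand": 0.4}])

```text
time: 12.3
tool_pos: [0.5019, 0.1686, 0.0367]
tool_rot: [0.001, 0.704, 0.711, 0.001]
contact_force: [-5.0, -1.9, 8.5]
gripper_width: 0.432
grasp_force: 61.8
```

```bash
python3 -c "
from plant import state
s=state();print(s['tool_pos'],s['contact_force'],s['ft_torque'])"
```

```text
[0.50192652 0.16861206 0.03667547] [-4.9535598  -1.88470657  8.5347951 ] [-0.24974495  0.47295505 -0.04476393]
```

Request:
apply_moves(targets=[{"translation": [0,-0.01,0],"twist": 0,"hand": 0.4},{"translation": [0,0,0],"twist": 0,"hand": 0.4}])

```text
time: 12.5
tool_pos: [0.5016, 0.1686, 0.0364]
tool_rot: [0.001, 0.704, 0.71, 0.001]
contact_force: [0.9, -0.9, 6.6]
gripper_width: 0.428
grasp_force: 61.4
```

```bash
python3 -c "
from plant import state
s=state();print(s['tool_pos'],s['contact_force'],s['ft_torque'])"
```

```text
[0.50162956 0.16856741 0.0363876 ] [ 0.90709527 -0.85497836  6.57588063] [-0.17289785 -0.08622951 -0.28916625]
```

Request:
apply_moves(targets=[{"translation": [0,0,0],"twist": 0.05,"hand": 0.4},{"translation": [0,0,0],"twist": 0,"hand": 0.4}])

```text
time: 12.7
tool_pos: [0.5011, 0.1685, 0.0359]
tool_rot: [0.001, 0.706, 0.709, 0.001]
contact_force: [-0.2, -1.5, 5.9]
gripper_width: 0.431
grasp_force: 61.5
```

```bash
python3 -c "
from plant import state
s=state();print(s['tool_pos'],s['contact_force'],s['ft_torque'])"
```

```text
[0.5011491  0.16847676 0.03592844] [-0.23183615 -1.51426831  5.88729144] [-0.21921785 -0.18118201 -0.34798501]
```

Request:
apply_moves(targets=[{"translation": [-0.02,0,0],"twist": 0,"hand": 0.4},{"translation": [-0.02,0,0],"twist": 0,"hand": 0.4},{"translation": [-0.02,0,0],"twist": 0,"hand": 0.4},{"translation": [-0.02,0,0],"twist": 0,"hand": 0.4},{"translation": [0,0,0],"twist": 0,"hand": 0.4}])

```text
time: 13.2
tool_pos: [0.5009, 0.1618, 0.0358]
tool_rot: [-0.0, 0.706, 0.709, 0.002]
contact_force: [0.8, 4.7, 5.3]
gripper_width: 0.43
grasp_force: 61.6
```

Request:
apply_moves(targets=[{"translation": [-0.01,0,0],"twist": 0,"hand": 0.4},{"translation": [-0.01,0,0],"twist": 0,"hand": 0.4}])

```text
time: 13.4
tool_pos: [0.5009, 0.1601, 0.0358]
tool_rot: [-0.001, 0.706, 0.709, 0.002]
contact_force: [-0.5, 6.1, 5.3]
gripper_width: 0.43
grasp_force: 61.6
```

Request:
apply_moves(targets=[{"translation": [-0.01,0,0],"twist": 0,"hand": 0.4},{"translation": [-0.01,0,0],"twist": 0,"hand": 0.4}])

```text
time: 13.6
tool_pos: [0.5009, 0.1581, 0.0358]
tool_rot: [-0.001, 0.706, 0.709, 0.002]
contact_force: [0.8, 6.3, 5.1]
gripper_width: 0.431
grasp_force: 61.6
```

Request:
apply_moves(targets=[{"translation": [-0.01,0,0],"twist": 0,"hand": 0.4},{"translation": [0,0,0],"twist": 0,"hand": 0.4}])

```text
time: 13.8
tool_pos: [0.5009, 0.1569, 0.0358]
tool_rot: [-0.0, 0.706, 0.709, 0.002]
contact_force: [0.6, 5.3, 5.2]
gripper_width: 0.432
grasp_force: 61.6
```

Request:
apply_moves(targets=[{"translation": [-0.01,0,0],"twist": 0,"hand": 0.4},{"translation": [0,0,0],"twist": 0,"hand": 0.4}])

```text
time: 14.0
tool_pos: [0.5009, 0.156, 0.0358]
tool_rot: [-0.001, 0.706, 0.709, 0.002]
contact_force: [1.3, 4.5, 4.8]
gripper_width: 0.429
grasp_force: 61.6
```

Request:
apply_moves(targets=[{"translation": [-0.01,0,0],"twist": 0,"hand": 0.4},{"translation": [0,0,0],"twist": 0,"hand": 0.4}])

```text
time: 14.2
tool_pos: [0.5009, 0.156, 0.0358]
tool_rot: [-0.001, 0.706, 0.708, 0.003]
contact_force: [1.1, 8.5, 4.5]
gripper_width: 0.428
grasp_force: 61.5
```

Request:
apply_moves(targets=[{"translation": [-0.01,0,0],"twist": 0,"hand": 0.4},{"translation": [0,0,0],"twist": 0,"hand": 0.4}])

```text
time: 14.4
tool_pos: [0.5009, 0.1561, 0.0358]
tool_rot: [-0.002, 0.706, 0.708, 0.004]
contact_force: [1.1, 13.9, 3.6]
gripper_width: 0.431
grasp_force: 61.4
```

Request:
apply_moves(targets=[{"translation": [-0.01,0,0],"twist": 0,"hand": 0.4},{"translation": [0,0,0],"twist": 0,"hand": 0.4}])

```text
time: 14.6
tool_pos: [0.501, 0.1561, 0.0359]
tool_rot: [-0.003, 0.706, 0.708, 0.005]
contact_force: [1.9, 18.3, 3.3]
gripper_width: 0.43
grasp_force: 61.4
```

The flange met the block exactly where predicted, with the force rising from 5 to 18 N. I ease off and let go.

Request:
apply_moves(targets=[{"translation": [0.012,0,0],"twist": 0,"hand": 0.4},{"translation": [0.012,0,0],"twist": 0,"hand": 0.4},{"translation": [0,0,0],"twist": 0,"hand": 0.4}])

```text
time: 14.9
tool_pos: [0.5009, 0.156, 0.0358]
tool_rot: [-0.001, 0.706, 0.709, 0.002]
contact_force: [1.5, 7.6, 4.7]
gripper_width: 0.431
grasp_force: 61.4
```

Request:
apply_moves(targets=[{"translation": [0,0,0],"twist": 0,"hand": 0.5},{"translation": [0,0,0],"twist": 0,"hand": 0.6},{"translation": [0,0,0],"twist": 0,"hand": 0.75},{"translation": [0,0,0],"twist": 0,"hand": 0.75},{"translation": [0,0,0],"twist": 0,"hand": 0.75}])

```text
time: 15.4
tool_pos: [0.4998, 0.1536, 0.0347]
tool_rot: [-0.0, 0.705, 0.709, -0.0]
contact_force: [0.3, 0.5, 0.4]
gripper_width: 0.751
grasp_force: 0.0
```

Run:
```python
from h import *
s=state();k=get_calibration("wrist");im=grab_frame("wrist"); import pickle; pickle.dump((s,k,im),open("w9.pkl","wb"))
cv2.imwrite("pics/w9.png",im[:,:,::-1])
print(s["tool_pos"],yaw_now(s),s["contact_force"],s["gripper_width"])
```

```text
[0.49977719 0.15362781 0.03466195] 1.5755223917730548 [0.32745954 0.51661994 0.37207732] 0.7506150703636861
```

Run:
```python
from h import *
from scipy.optimize import least_squares
q=[.5014,.192,.006,.0178]
def W(P):
    P=np.array(P).reshape(-1,3)/1e3;c,s=np.cos(q[2]),np.sin(q[2]); return np.c_[q[0]+c*P[:,0]-s*P[:,1],q[1]+s*P[:,0]+c*P[:,1],q[3]+P[:,2]]
print("pin",W([-48,55,88]))
Ut=np.array([135+25/4-.4,160+336/4-.4]); Us=np.array([235+(763-420)/3.3-.4,200+57/3.3-.4])
for th in np.arange(1.7,2.2,.05):
    w=W([-48+106*np.cos(th),55,88+106*np.sin(th)]); print(round(th,2),(proj("top",w)[0]-Ut).round(1),(proj("scene",w)[0]-Us).round(1),w.round(3))
plan([.4998,.154,.25],1.576)
```

```text
pin [[0.45307087 0.24671101 0.1058    ]]
1.7 [-0.3 -9.4] [-5.7  1.4] [[0.439 0.247 0.211]]
1.75 [-0.2 -6.9] [-4.   0.6] [[0.434 0.247 0.21 ]]
1.8 [-0.1 -4.5] [-2.4 -0. ] [[0.429 0.247 0.209]]
1.85 [ 0.1 -2.1] [-0.9 -0.6] [[0.424 0.247 0.208]]
1.9 [0.2 0.2] [ 0.6 -1.1] [[0.419 0.247 0.206]]
1.95 [0.5 2.5] [ 2.  -1.6] [[0.414 0.246 0.204]]
2.0 [0.7 4.7] [ 3.4 -1.9] [[0.409 0.246 0.202]]
2.05 [1.  6.8] [ 4.7 -2.2] [[0.404 0.246 0.2  ]]
2.1 [1.3 8.9] [ 6.  -2.4] [[0.4   0.246 0.197]]
2.15 [ 1.7 10.9] [ 7.1 -2.6] [[0.395 0.246 0.195]]
2.2 [ 2.1 12.8] [ 8.2 -2.6] [[0.391 0.246 0.192]]
rows 5 d mm [-1.000e-01  3.000e-01  2.152e+02] dyaw 0.0004 now [0.4999 0.1537 0.0348] 1.5756
[0.001, -0.0, -0.43] -0.001
[0.001, -0.0, -0.43] -0.001
[0.001, -0.0, -0.43] -0.001
[0.001, -0.0, -0.43] -0.001
[0.001, -0.0, -0.43] -0.001
```

Request:
apply_moves(targets=[{"translation": [0,0,-0.1],"twist": 0,"hand": 0.75},{"translation": [0,0,-0.3],"twist": 0,"hand": 0.75},{"translation": [0,0,-0.4],"twist": 0,"hand": 0.75},{"translation": [0,0,-0.45],"twist": 0,"hand": 0.5},{"translation": [0,0,-0.45],"twist": 0,"hand": 0.2},{"translation": [0,0,-0.45],"twist": 0,"hand": 0},{"translation": [0,0,0],"twist": 0,"hand": 0},{"translation": [0,0,0],"twist": 0,"hand": 0}])

```text
time: 16.25
tool_pos: [0.5009, 0.154, 0.2527]
tool_rot: [0.001, 0.705, 0.709, 0.002]
contact_force: [0.1, 0.4, -0.3]
gripper_width: -0.007
grasp_force: 0.0
```

Run:
```python
from h import *
plan([.375,.2465,.255],np.pi+.006)
```

```text
rows 16 d mm [-125.9   92.5    2.3] dyaw 1.5719 now [0.5009 0.154  0.2527] 1.5757
[0.058, -0.078, -0.001] -0.982
[0.066, -0.072, -0.001] -0.982
[0.072, -0.066, -0.001] -0.982
[0.078, -0.058, -0.001] -0.982
[0.084, -0.05, -0.001] -0.982
[0.088, -0.042, -0.001] -0.982
[0.092, -0.033, -0.001] -0.982
[0.095, -0.024, -0.001] -0.982
[0.097, -0.014, -0.001] -0.982
[0.098, -0.005, -0.001] -0.982
[0.098, 0.005, -0.001] -0.982
[0.097, 0.014, -0.001] -0.982
[0.095, 0.024, -0.001] -0.982
[0.092, 0.033, -0.001] -0.982
[0.088, 0.042, -0.001] -0.982
[0.084, 0.05, -0.001] -0.982
```

Request:
apply_moves(targets=[{"translation": [0.058,-0.078,0],"twist": -0.98,"hand": 0},{"translation": [0.066,-0.072,0],"twist": -0.98,"hand": 0},{"translation": [0.072,-0.066,0],"twist": -0.98,"hand": 0},{"translation": [0.078,-0.058,0],"twist": -0.98,"hand": 0},{"translation": [0.084,-0.05,0],"twist": -0.98,"hand": 0},{"translation": [0.088,-0.042,0],"twist": -0.98,"hand": 0},{"translation": [0.092,-0.033,0],"twist": -0.98,"hand": 0},{"translation": [0.095,-0.024,0],"twist": -0.98,"hand": 0}])

```text
time: 17.05
tool_pos: [0.4357, 0.2, 0.2478]
tool_rot: [-0.002, 0.379, 0.925, -0.001]
contact_force: [-0.3, 0.4, 0.3]
gripper_width: 0.003
grasp_force: 0.0
```

Request:
apply_moves(targets=[{"translation": [0.097,-0.014,0],"twist": -0.98,"hand": 0},{"translation": [0.098,-0.005,0],"twist": -0.98,"hand": 0},{"translation": [0.098,0.005,0],"twist": -0.98,"hand": 0},{"translation": [0.097,0.014,0],"twist": -0.98,"hand": 0},{"translation": [0.095,0.024,0],"twist": -0.98,"hand": 0},{"translation": [0.092,0.033,0],"twist": -0.98,"hand": 0},{"translation": [0.088,0.042,0],"twist": -0.98,"hand": 0},{"translation": [0.084,0.05,0],"twist": -1.0,"hand": 0}])

```text
time: 17.85
tool_pos: [0.3728, 0.2463, 0.2479]
tool_rot: [-0.002, -0.004, 1.0, -0.001]
contact_force: [0.1, 0.4, -0.1]
gripper_width: 0.002
grasp_force: 0.0
```

Request:
apply_moves(targets=[{"translation": [0,0,0],"twist": 0,"hand": 0},{"translation": [0,0,0],"twist": 0,"hand": 0},{"translation": [0,0,0],"twist": 0,"hand": 0}])

```text
time: 18.15
tool_pos: [0.3741, 0.2462, 0.2493]
tool_rot: [-0.001, -0.001, 1.0, -0.0]
contact_force: [0.2, 0.5, -0.6]
gripper_width: 0.002
grasp_force: 0.0
```

Run:
```python
from h import *
plan([.372,.2465,.172],np.pi+.006)
```

```text
rows 2 d mm [ -2.1   0.3 -77.3] dyaw 0.0037 now [0.3741 0.2462 0.2493] -3.1393
[0.01, 0.002, 0.386] -0.018
[0.01, 0.002, 0.386] -0.018
```

Run:
```python
import numpy as np
pin=np.array([.4531,.1058]); r=.079
def T(th): P=pin+r*np.array([np.cos(th),np.sin(th)])+.004*np.array([-np.sin(th),np.cos(th)]); return P-[.011,.0125]
L=[1.571,1.45,1.33,1.21,1.09,.97,.85,.73,.61,.5,.4,.3,.25,.2,.15,.1,.06,.03,.01]
a=T(L[0]); print(a)
for th in L[1:]:
    b=T(th); print(th,b.round(4),"tool",np.round([-(b-a)[0]*10,-(b-a)[1]*10],3)); a=b
```

```text
[0.43808391 0.17229918]
1.45 [0.4476 0.1722] tool [-0.096  0.001]
1.33 [0.4571 0.171 ] tool [-0.094  0.012]
1.21 [0.4662 0.1686] tool [-0.092  0.023]
1.09 [0.4751 0.1652] tool [-0.088  0.034]
0.97 [0.4835 0.1607] tool [-0.084  0.045]
0.85 [0.4912 0.1553] tool [-0.078  0.054]
0.73 [0.4983 0.149 ] tool [-0.071  0.063]
0.61 [0.5046 0.1418] tool [-0.063  0.071]
0.5 [0.5095 0.1347] tool [-0.05   0.072]
0.4 [0.5133 0.1277] tool [-0.038  0.069]
0.3 [0.5164 0.1205] tool [-0.031  0.073]
0.25 [0.5177 0.1167] tool [-0.013  0.037]
0.2 [0.5187 0.1129] tool [-0.011  0.038]
0.15 [0.5196 0.1091] tool [-0.009  0.039]
0.1 [0.5203 0.1052] tool [-0.007  0.039]
0.06 [0.5207 0.102 ] tool [-0.004  0.031]
0.03 [0.5209 0.0997] tool [-0.002  0.024]
0.01 [0.5211 0.0981] tool [-0.001  0.016]
```

Request:
apply_moves(targets=[{"translation": [0,0,0.25],"twist": 0,"hand": 0},{"translation": [0,0,0.35],"twist": 0,"hand": 0},{"translation": [0,0,0.18],"twist": 0,"hand": 0},{"translation": [-0.1,0,0],"twist": 0,"hand": 0},{"translation": [-0.08,0,0],"twist": 0,"hand": 0},{"translation": [-0.05,0,0],"twist": 0,"hand": 0},{"translation": [-0.05,0,0],"twist": 0,"hand": 0},{"translation": [-0.05,0,0],"twist": 0,"hand": 0}])

```text
time: 18.95
tool_pos: [0.408, 0.247, 0.1733]
tool_rot: [0.0, -0.002, 1.0, 0.0]
contact_force: [-1.9, 0.5, 0.5]
gripper_width: 0.001
grasp_force: 1.0
```

Run:
```python
from h import *
s=state();print(s["tool_pos"],yaw_now(s),s["contact_force"],s["ft_torque"])
```

```text
[0.40802863 0.24696513 0.17329   ] -3.1377784631859833 [-1.86361583  0.50698128  0.51921889] [-0.02798152  0.29896518  0.00868525]
```

The strap is met where predicted and pushes back with about 2 N. Now I swing it over.

Request:
apply_moves(targets=[{"translation": [-0.1,0,0],"twist": 0,"hand": 0},{"translation": [-0.1,0,0],"twist": 0,"hand": 0},{"translation": [-0.1,0,0.01],"twist": 0,"hand": 0},{"translation": [-0.096,0,0],"twist": 0,"hand": 0},{"translation": [-0.094,0,0.012],"twist": 0,"hand": 0},{"translation": [-0.092,0,0.023],"twist": 0,"hand": 0}])

```text
time: 19.55
tool_pos: [0.4661, 0.2469, 0.1672]
tool_rot: [-0.0, -0.002, 1.0, -0.0]
contact_force: [-0.6, 0.0, 0.1]
gripper_width: -0.001
grasp_force: 0.7
```

Request:
apply_moves(targets=[{"translation": [-0.088,0,0.034],"twist": 0,"hand": 0},{"translation": [-0.084,0,0.045],"twist": 0,"hand": 0},{"translation": [-0.078,0,0.054],"twist": 0,"hand": 0},{"translation": [-0.071,0,0.063],"twist": 0,"hand": 0}])

```text
time: 19.95
tool_pos: [0.4982, 0.247, 0.1475]
tool_rot: [0.0, -0.002, 1.0, -0.0]
contact_force: [-1.9, 0.1, 0.6]
gripper_width: -0.002
grasp_force: 0.6
```

Request:
apply_moves(targets=[{"translation": [-0.063,0,0.071],"twist": 0,"hand": 0},{"translation": [-0.05,0,0.072],"twist": 0,"hand": 0},{"translation": [0,0,0],"twist": 0,"hand": 0}])

```text
time: 20.25
tool_pos: [0.5085, 0.2468, 0.132]
tool_rot: [-0.001, -0.002, 1.0, -0.0]
contact_force: [-0.4, 0.1, -0.7]
gripper_width: 0.003
grasp_force: 0.0
```

Run:
```python
from h import *
s=state();print(s["tool_pos"],yaw_now(s),s["contact_force"],s["ft_torque"])
im=grab_frame("scene")
hsv=cv2.cvtColor(im,cv2.COLOR_RGB2HSV); r=regions_of("scene","strap")
for d in r[:2]:
    m=np.argwhere(d["pixels"])[:,::-1]; print(d["score"],len(m),m.min(0),m.max(0),m.mean(0))
q=[.5014,.192,.006,.0178]
for th in (1.9,1.,.6,.5,.4):
    P=np.array([[-48+a*np.cos(th),55,88+a*np.sin(th)] for a in(48,106)])/1e3
    print(th,proj("scene",np.c_[q[0]+P[:,0],q[1]+P[:,1],q[3]+P[:,2]]).round(0).tolist())
cv2.imwrite("pics/s10.png",im[:,:,::-1])
```

```text
[0.50850972 0.24678777 0.1319538 ] -3.1377829801068606 [-0.40981375  0.10164595 -0.65085355] [-0.00350149  0.01109277  0.02967078]
0.69 840 [239 302] [271 334] [254.73452381 317.86547619]
0.61 94 [293 244] [310 252] [299.77659574 248.06382979]
1.9 [[329.0, 231.0], [339.0, 216.0]]
1.0 [[316.0, 239.0], [308.0, 234.0]]
0.6 [[311.0, 243.0], [296.0, 246.0]]
0.5 [[310.0, 245.0], [294.0, 248.0]]
0.4 [[309.0, 246.0], [292.0, 251.0]]
```

The strap has followed to about 0.5 rad. I continue more slowly.

Request:
apply_moves(targets=[{"translation": [-0.04,0,0.06],"twist": 0,"hand": 0},{"translation": [-0.03,0,0.05],"twist": 0,"hand": 0},{"translation": [-0.02,0,0.04],"twist": 0,"hand": 0}])

```text
time: 20.65
tool_pos: [0.5178, 0.2472, 0.1182]
tool_rot: [-0.0, -0.002, 1.0, 0.0]
contact_force: [0.2, -0.4, -0.1]
gripper_width: -0.001
grasp_force: 0.4
```

Request:
apply_moves(targets=[{"translation": [-0.01,0,0.03],"twist": 0,"hand": 0},{"translation": [-0.01,0,0.02],"twist": 0,"hand": 0}])

```text
time: 20.85
tool_pos: [0.5196, 0.2471, 0.1132]
tool_rot: [-0.0, -0.002, 1.0, -0.0]
contact_force: [-0.5, 0.0, 0.7]
gripper_width: -0.002
grasp_force: 0.3
```

Request:
apply_moves(targets=[{"translation": [-0.01,0,0.02],"twist": 0,"hand": 0},{"translation": [0,0,0.02],"twist": 0,"hand": 0}])

```text
time: 21.05
tool_pos: [0.5206, 0.2472, 0.1107]
tool_rot: [-0.001, -0.002, 1.0, -0.0]
contact_force: [-6.3, -1.2, 9.6]
gripper_width: 0.001
grasp_force: 4.9
```

Request:
apply_moves(targets=[{"translation": [0.005,0,0.01],"twist": 0,"hand": 0},{"translation": [0,0,0],"twist": 0,"hand": 0}])

```text
time: 21.25
tool_pos: [0.5206, 0.2472, 0.1104]
tool_rot: [0.0, -0.002, 1.0, -0.0]
contact_force: [-4.4, -1.0, 7.4]
gripper_width: -0.001
grasp_force: 4.1
```

Request:
apply_moves(targets=[{"translation": [0,0,0.01],"twist": 0,"hand": 0},{"translation": [0,0,0],"twist": 0,"hand": 0}])

```text
time: 21.45
tool_pos: [0.5208, 0.2472, 0.1096]
tool_rot: [0.001, -0.002, 1.0, -0.0]
contact_force: [-3.9, -1.8, 8.6]
gripper_width: 0.002
grasp_force: 4.4
```

Request:
apply_moves(targets=[{"translation": [0,0,0.015],"twist": 0,"hand": 0},{"translation": [0,0,0],"twist": 0,"hand": 0}])

```text
time: 21.65
tool_pos: [0.521, 0.2472, 0.1083]
tool_rot: [0.001, -0.002, 1.0, -0.0]
contact_force: [-4.0, -2.0, 8.9]
gripper_width: -0.002
grasp_force: 4.5
```

Request:
apply_moves(targets=[{"translation": [0,0,0.015],"twist": 0,"hand": 0},{"translation": [0,0,0],"twist": 0,"hand": 0}])

```text
time: 21.85
tool_pos: [0.5213, 0.2472, 0.1071]
tool_rot: [0.001, -0.002, 1.0, -0.0]
contact_force: [-3.3, -2.2, 9.8]
gripper_width: -0.003
grasp_force: 4.7
```

Request:
apply_moves(targets=[{"translation": [0,0,0.015],"twist": 0,"hand": 0},{"translation": [0,0,0],"twist": 0,"hand": 0}])

```text
time: 22.05
tool_pos: [0.5211, 0.2473, 0.1043]
tool_rot: [0.001, -0.002, 1.0, 0.0]
contact_force: [0.6, -0.3, 0.5]
gripper_width: -0.001
grasp_force: 0.0
```

That was the first drop in resistance. I continue.

Request:
apply_moves(targets=[{"translation": [0,0,0.015],"twist": 0,"hand": 0},{"translation": [0,0,0],"twist": 0,"hand": 0}])

```text
time: 22.25
tool_pos: [0.5211, 0.2473, 0.1025]
tool_rot: [0.001, -0.002, 1.0, 0.0]
contact_force: [-0.6, 0.3, 5.3]
gripper_width: 0.002
grasp_force: 2.2
```

Request:
apply_moves(targets=[{"translation": [0,0,0.01],"twist": 0,"hand": 0},{"translation": [0,0,0],"twist": 0,"hand": 0}])

```text
time: 22.45
tool_pos: [0.5212, 0.2473, 0.1018]
tool_rot: [0.001, -0.002, 1.0, 0.0]
contact_force: [-1.3, -0.2, 7.0]
gripper_width: 0.001
grasp_force: 3.2
```

Request:
apply_moves(targets=[{"translation": [0,0,0.01],"twist": 0,"hand": 0},{"translation": [0,0,0],"twist": 0,"hand": 0}])

```text
time: 22.65
tool_pos: [0.5213, 0.2473, 0.101]
tool_rot: [0.001, -0.002, 1.0, 0.0]
contact_force: [-0.2, -0.5, 7.0]
gripper_width: 0.001
grasp_force: 3.5
```

Request:
apply_moves(targets=[{"translation": [0,0,0.01],"twist": 0,"hand": 0},{"translation": [0,0,0],"twist": 0,"hand": 0}])

```text
time: 22.85
tool_pos: [0.5214, 0.2473, 0.1001]
tool_rot: [0.001, -0.002, 1.0, 0.0]
contact_force: [-0.9, -0.5, 7.1]
gripper_width: -0.004
grasp_force: 3.8
```

Request:
apply_moves(targets=[{"translation": [0,0,0.01],"twist": 0,"hand": 0},{"translation": [0,0,0],"twist": 0,"hand": 0}])

```text
time: 23.05
tool_pos: [0.5212, 0.2474, 0.0985]
tool_rot: [0.001, -0.002, 1.0, 0.0]
contact_force: [0.7, -0.6, 5.6]
gripper_width: -0.002
grasp_force: 3.0
```

Request:
apply_moves(targets=[{"translation": [0,0,0.01],"twist": 0,"hand": 0},{"translation": [0,0,0],"twist": 0,"hand": 0}])

```text
time: 23.25
tool_pos: [0.5213, 0.2473, 0.0977]
tool_rot: [0.001, -0.002, 1.0, 0.0]
contact_force: [1.2, 0.1, 5.4]
gripper_width: -0.003
grasp_force: 3.0
```

Request:
apply_moves(targets=[{"translation": [0,0,0.005],"twist": 0,"hand": 0},{"translation": [0,0,0],"twist": 0,"hand": 0}])

```text
time: 23.45
tool_pos: [0.5213, 0.2473, 0.0974]
tool_rot: [0.001, -0.002, 1.0, 0.0]
contact_force: [0.2, -1.1, 7.8]
gripper_width: -0.0
grasp_force: 3.6
```

Request:
apply_moves(targets=[{"translation": [0,0,0.005],"twist": 0,"hand": 0},{"translation": [0,0,0],"twist": 0,"hand": 0}])

```text
time: 23.65
tool_pos: [0.5213, 0.2474, 0.0974]
tool_rot: [0.001, -0.002, 1.0, 0.0]
contact_force: [-0.6, -0.6, 9.5]
gripper_width: 0.0
grasp_force: 4.6
```

The second drop came at z≈0.0985 and the hard stop follows, so the catch should be home. I ease off, retreat upward and check.

Request:
apply_moves(targets=[{"translation": [0,0,-0.02],"twist": 0,"hand": 0},{"translation": [0,0,-0.03],"twist": 0,"hand": 0},{"translation": [0,0,-0.15],"twist": 0,"hand": 0},{"translation": [0,0,-0.4],"twist": 0,"hand": 0},{"translation": [0.1,0,-0.45],"twist": 0,"hand": 0},{"translation": [0.45,0,-0.1],"twist": 0,"hand": 0},{"translation": [0.45,0,0],"twist": 0,"hand": 0},{"translation": [0.2,0,0],"twist": 0,"hand": 0}])

```text
time: 24.45
tool_pos: [0.3975, 0.2467, 0.2113]
tool_rot: [-0.0, -0.003, 1.0, 0.0]
contact_force: [0.7, 0.5, 0.4]
gripper_width: -0.002
grasp_force: 0.0
```

Request:
apply_moves(targets=[{"translation": [0,-0.45,0],"twist": 0,"hand": 0},{"translation": [0,-0.45,0],"twist": 0,"hand": 0},{"translation": [0,-0.3,0],"twist": 0,"hand": 0},{"translation": [0,0,0],"twist": 0,"hand": 0}])

```text
time: 24.85
tool_pos: [0.4003, 0.1243, 0.2108]
tool_rot: [0.0, 0.0, 1.0, -0.0]
contact_force: [0.2, -0.0, -0.7]
gripper_width: 0.001
grasp_force: 0.0
```

Run:
```python
from h import *
s=state();print(s["time"],s["tool_pos"],s["contact_force"])
a=grab_frame("top")[160:250,135:240]; b=grab_frame("scene")[200:300,235:350]
a=cv2.resize(a,None,fx=4,fy=4,interpolation=cv2.INTER_CUBIC); b=cv2.resize(b,None,fx=3.3,fy=3.3,interpolation=cv2.INTER_CUBIC)
c=np.zeros((370,800,3),np.uint8); c[:360,:420]=a; c[:330,420:799]=b[:330,:379]
cv2.imwrite("pics/fin.png",c[:,:,::-1])
```

```text
24.85 [0.40031195 0.12426276 0.21080594] [ 0.21003182 -0.01524984 -0.66702031]
```

View pics/fin.png

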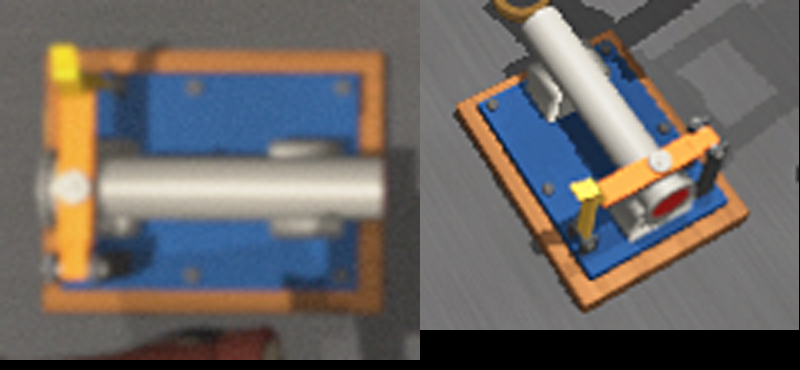

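The strap lies level over the tube with its end under the yellow catch: the catch top is at (65,65) in the top crop and (585,187) in the scene crop. The flange edge at u≈38–41 in the top crop agrees with flush.

```bash
python3 -c "
from plant import job_done
print(job_done())"
```

```text
the job is handed in; nothing more can be done
None
```

The tailpiece is in the V-blocks with its flange flush against the strap block, and the strap is held under the catch. The gripper has let go of everything, and I handed the job in at about 25 s. My first grasp missed: the shut fingertips pressed on top of the polished tube with up to about 18 N.

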